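# Centre a loaf tin on the bench scale

## Robot

A 7-joint arm with a two-finger parallel gripper is mounted at the origin on the work surface. World frame = base frame: x ahead of the robot, y to its left, z up, the work surface at z = 0. Lengths are in m, angles in rad, forces in N, time in s.
With the tool pointing down it reaches from about 0.35 to 0.9 m from the base axis. Payload 8.1 kg.
Tool frame: the origin (TCP) lies midway between the tips of the shut fingers; the grasp point (between the pads) lies 19 mm behind it; z points along the fingers, y is the line along which they close (so a half turn about z gives the same grasp; the last joint's range is limited). The gripper opens to 92 mm and grips with 3 to 60 N. Pads are 19 mm wide; open, the fingers measure 130 mm over their backs; the gripper's body (75 mm by 190 mm) begins 47 mm behind the grasp point.
Start: joints at [-1.324, 0.434, 0.025, 1.573, -0.012, 1.134, -0.075], TCP at [0.214, 0.587, 0.227] pointing down, gripper open.
Joint ranges: [-2.62, 2.62], [-0.44, 2.09], [-1.27, 1.32], [0.08, 2.57], [-1.32, 4.46], [0.12, 2], [-2.74, 2.74]. Speed limits (rad/s): [2.22, 2.22, 3.01, 3.01, 3.14, 3.14, 3.14].

## Interface

Orientations are given as a rotation vector (axis times angle).
In Python, from cell import arm gives the robot as it stands.
- The arm moves only by the tool carry_out, never from a script. Its arguments are lists of equal length, an entry for each row: "claw": the finger opening in cm, from 0 to 9.18; "delta_pos": the shift along the tool's x, y, z in cm, a list of three; "angular": the turn, a rotation vector about the tool's x, y, z in rad, a list of three. In form: {"claw": [claw, ...], "delta_pos": [[dx, dy, dz], ...], "angular": [[ax, ay, az], ...]}. A call has 1 to 20 rows; each row shifts and turns the commanded pose from where the row before left it, along the tool's axes as they then stand; what a row does not reach is not made up. A row lasts 1/10 s, in which the tool goes at most 50 mm and 8.59 degrees, less where a joint would pass 70% of its speed; a pose out of reach is approached as far as the arm can. A call with a gripper value outside its range is refused whole. The fingers move at their own pace and stop on an object; "force" is the grip in N (left out, the last holds). Time passes only in rows, so rows that do not move let the fingers close. It gives the time, the measured TCP pose, the force, the opening and the grip force at its end, in the units of the state.
- arm.observe(): the state, without advancing time (a new reading comes with each control period).
- arm.get_image(name): name is "scene" or "side" or "wrist"; returns a dict with "frame" (420x560x3 uint8, red, green, blue), "mtx" (3x3 intrinsics, pixels), "T" (4x4, takes a point from camera to world coordinates). Camera axes: x right, y down, z forward; pixel columns grow to the right and rows downward; lengths in m; the calibration is good to about 2 mm. A picture is of the moment at which its call begins. There is no depth.
- arm.sign_off(): hands the job in; it is judged then, once.
Trained networks look in a picture, given as the dict that the camera call returned (one of the last four; its "shot" number tells which), for a name from the list of things; names that differ only in an ending like _2 or _b are one class to them, and where a whole thing is asked for, a point or a joint stands for the part that bears it (a point fixed in the world has none). Each returns a list of dicts, best first, with "conf" (0 to 1); they miss things now and then, are a little off and sometimes report something else, mostly with a low value. They report only what shows in the picture. A call takes as long as a camera call. They do not tell look-alikes from the thing itself.
- arm.look_for(label, picture): "centre" ([column, row] as shares, 0 to 1, of the picture: columns of its width, rows of its height, amid what is visible of it).
- arm.trace(label, picture): "region" (420x560 bool, what is visible of it) and "centre" ([column, row] as shares, 0 to 1, of the picture: columns of its width, rows of its height, amid what is visible of it).
- arm.place_of(label, picture): "centre" ([column, row] as shares, 0 to 1, of the picture: columns of its width, rows of its height: a listed point, or the origin of a listed thing).
The state is a dict: "clock": time; "joints": joint angles; "dq": joint speeds; "joint_efforts": joint torques, N m; "position": TCP position; "ee_rot": TCP orientation; "force": force on the tool from outside, world axes, zero at the start; "ft_torque": the same for the moment, N m; "width": opening from 0.0 (shut) to 1.0 (fully open); "gripper_force": force on a finger pad.
Only numpy, scipy, OpenCV 4.12 (cv2) and the standard library are available. Lean on these libraries where they do the work, as an engineer would, in place of code of your own. Each camera call takes 0.05 s, during which the arm holds its last target. There are 200 camera calls.

## Task

Ready the empty loaf tin for taring: set it down gently, lengthwise, on the scale's small steel plate, about a centimetre short of both guides, and slide it away from the display until it bears on the back guide's stop pad, then, only after that, across until it bears on the side guide's. Hold it against each pad for a moment with a light but definite push of about 6 N, for more than 10 N on a guide, or 25 N anywhere on the scale, spoils its setting. Leave the tin flat, square and up against the pads so that no edge overhangs the plate, let go, and leave the bowl, the tub and the brush where they are.

Things in the scene. Friction and masses are not known exactly. Their poses are not given: they have to be found in the camera images.
- scale: bench scale, fixed to the bench: grey plastic housing 190 (x) by 150 (y) mm, its top 38 mm above the bench; a black display strip lies across the -x end of the housing, its top 42 mm above the bench, between x = -92 and -62 mm. Origin: centre of the underside. +x points from the display to the back guide, z up. The steel weighing plate stands over it on a neck.
- plate (a point): centre of the top face of the steel weighing plate, 60 mm above the bench (it sinks 1 mm for each 4 N, up to 6 mm), 16 mm in +x from the scale's origin; axes as the scale's. Plate 150 (x) by 90 (y) by 6 mm, guides on its +x and +y edges. Against both stop pads, long side along x, the tin's origin is within 7 mm of this point in x and in y.
- back_guide: steel bar, 8 (x) by 90 (y) mm, top 14 mm above the plate, on the plate's +x edge; origin 79 mm in +x from the plate's centre, level with the plate's top. A black stop pad 50 mm wide, 2 to 13 mm above the plate, sticks out of it towards -x; it is set by hand: its face is 11 to 25 mm from this origin, different each time and not measured, so feel for it. Gives under 1 mm.
- side_guide: steel bar, 150 (x) by 8 (y) mm, top 14 mm above the plate, on the plate's +y edge; origin 49 mm in +y from the plate's centre, level with the plate's top. A black stop pad 100 mm long, 2 to 13 mm above the plate, sticks out of it towards -y; it is set by hand: its face is 11 to 25 mm from this origin, different each time and not measured, so feel for it. Gives under 1 mm.
- tin: empty open loaf tin of bare metal, 122 long (x) by 62 wide (y) by 50 mm high, straight rigid upright walls 3 mm thick, about 0.3 to 0.55 kg. Origin: centre of its underside, z up; either way round is the same. It starts upright on the bench. It can be gripped across its 62 mm width near the rim, with the fingertips still above the guides.
- bowl: bystander: steel mixing bowl, 170 mm across, 80 mm high; origin: centre of its underside
- tub: bystander: white tub with a red lid, 84 mm across, 110 mm high; origin: centre of its underside
- brush: bystander: pastry brush 200 mm long lying on the bench; origin: under its middle, x along it
Mind the look-alikes: they are no part of the job. Of the things that look like the tin, take the one that is nearest to the robot's base at the start.

How it is judged:
On the way, in this order (a step that is already met when the one before it is completed fails the run):
1. the tin is set upright and lengthwise on the plate, touching neither guide (z of tin in the frame of plate between -0.003 and 0.003 m and angle between tin's own z axis and vertical below 0.05 rad and angle between the x axis of tin and the x axis of plate, either way round below 0.12 rad and x of tin in the frame of plate between -0.045 and 0.009 m and y of tin in the frame of plate between -0.035 and 0.009 m and contact force between tin and scale above 0.5 N and contact force between tin and back_guide below 0.1 N and contact force between tin and side_guide below 0.1 N), for 0.1 s.
2. the tin, flat on the plate, is pushed against the back guide with at least 3 N and held there (z of tin in the frame of plate between -0.003 and 0.003 m and angle between tin's own z axis and vertical below 0.05 rad and angle between the x axis of tin and the x axis of plate, either way round below 0.12 rad and contact force between tin and back_guide above 3 N), for 0.3 s.
3. the tin, flat on the plate, is pushed against the side guide with at least 3 N and held there (z of tin in the frame of plate between -0.003 and 0.003 m and angle between tin's own z axis and vertical below 0.05 rad and angle between the x axis of tin and the x axis of plate, either way round below 0.12 rad and contact force between tin and side_guide above 3 N), for 0.3 s.
At the end, for the whole second after the job is handed in: the tin stands released and at rest, flat on the plate (underside within 2 mm of it, tilt under 0.03 rad), centred within 9 mm in x and in y of the plate's centre, its long side within 0.035 rad of the plate's, at least 4 mm of plate showing beyond every edge, none overhanging (x of tin in the frame of plate between -0.009 and 0.009 m and y of tin in the frame of plate between -0.009 and 0.009 m and z of tin in the frame of plate between -0.002 and 0.002 m and angle between tin's own z axis and vertical below 0.03 rad and angle between the x axis of tin and the x axis of plate, either way round below 0.035 rad and linear speed of tin below 0.01 m/s and contact force between the fingers and tin below 0.1 N); the robot touches nothing.
It fails at once if more than 25 N on the scale (plate, guides or housing) (contact force between scale and anything else above 25 N).
It fails at once if more than 10 N on the back guide or on the side guide (contact force between any of back_guide, side_guide and anything else above 10 N).
It fails at once if the steel mixing bowl is moved more than 15 mm (distance of bowl from where it was at the start of the episode above 0.015 m).
It fails at once if the tub with the red lid is moved more than 15 mm (distance of tub from where it was at the start of the episode above 0.015 m).
It fails at once if the pastry brush is moved more than 15 mm (distance of brush from where it was at the start of the episode above 0.015 m).
It also fails if it takes over 70 s, if anything falls off the work surface, if the arm or the gripper's body presses on something with over 40 N, if the wrist force passes 120 N, or if a joint passes its speed limit or range.

## Working session

There is one attempt and no reset: what is moved stays moved. The work goes in short steps, Python scripts to look and compute and a tool call to move; the robot and the scene stay as the last step left them, time stands still between calls to the robot, and variables do not carry over. Pictures are saved under pics/ and viewed, at most 10 in all, crops included, and the job is handed in when it is done.

Besides the shell and the picture viewer there is one more tool, called after "Call:" by a JSON object that holds its "name" and its "arguments". carry_out: Moves the arm, as the interface text tells. Its arguments: {"type":"object","properties":{"claw":{"type":"array","items":{"type":"number"}},"delta_pos":{"type":"array","items":{"type":"array","items":{"type":"number"}}},"angular":{"type":"array","items":{"type":"array","items":{"type":"number"}}},"force":{"type":"number"}},"required":["claw","delta_pos","angular"]}

```bash
mkdir -p pics; cat > h.py <<'E'
import numpy as np, cv2
from cell import arm
def px(c): return np.array([c[0]*560,c[1]*420])
def ray(p,uv,z):
    K=np.array(p['mtx']);T=np.array(p['T'])
    d=T[:3,:3]@np.linalg.inv(K)@np.array([uv[0],uv[1],1.])
    o=T[:3,3]; return o+d*(z-o[2])/d[2]
def proj(p,X):
    K=np.array(p['mtx']);T=np.array(p['T'])
    c=(np.array(X)-T[:3,3])@T[:3,:3]; q=c@K.T; return q[...,:2]/q[...,2:]
E
python3 - <<'E'
from h import *
s=arm.observe();print({k:np.round(v,3).tolist() for k,v in s.items()})
ims=[]
for n in['scene','side']:
    p=arm.get_image(n);ims.append(p['frame'])
    for l,z in[('tin',0),('plate',.06),('scale',0),('back_guide',.06),('side_guide',.06),('bowl',0),('tub',0),('brush',0)]:
        for r in arm.place_of(l,p):
            u=px(r['centre']);print(n,l,round(r['conf'],2),u.round(),ray(p,u,z).round(3)[:2])
for i,f in enumerate(ims): cv2.imwrite(f'pics/a{i}.png',cv2.resize(f[:,:,::-1],(800,600)))
E
```

```text
{'clock': 0.0, 'joints': [-1.324, 0.435, 0.025, 1.574, -0.012, 1.134, -0.075], 'dq': [-0.0, 0.001, 0.001, 0.001, 0.001, -0.0, -0.0], 'joint_efforts': [-0.0, -66.785, 0.985, -31.446, -0.06, 0.043, 0.0], 'position': [0.214, 0.587, 0.226], 'ee_rot': [-0.547, -3.094, 0.002], 'force': [0.252, 0.155, -0.773], 'ft_torque': [0.046, 0.026, -0.007], 'gripper_force': 0.0, 'width': 0.996}
scene tin 0.81 [226. 239.] [ 0.54  -0.161]
scene tin 0.74 [202. 279.] [ 0.56  -0.314]
scene tin 0.68 [271. 275.] [ 0.734 -0.193]
scene tin 0.55 [235. 324.] [ 0.725 -0.375]
scene plate 0.66 [293. 163.] [0.592 0.183]
scene scale 0.94 [289. 168.] [0.567 0.198]
scene side_guide 0.61 [299. 153.] [0.589 0.234]
scene bowl 0.7 [331. 132.] [0.618 0.437]
scene tub 0.69 [177. 323.] [ 0.578 -0.462]
scene tub 0.63 [306. 242.] [ 0.769 -0.037]
scene brush 0.93 [304. 241.] [ 0.764 -0.037]
side tin 0.81 [401. 293.] [ 0.733 -0.365]
side tin 0.68 [334. 314.] [ 0.56  -0.316]
side tin 0.6 [348. 251.] [ 0.739 -0.181]
side tin 0.56 [290. 279.] [ 0.555 -0.166]
side plate 0.63 [222. 189.] [0.594 0.186]
side scale 0.89 [221. 206.] [0.588 0.19 ]
side back_guide 0.73 [247. 184.] [0.663 0.163]
side side_guide 0.66 [216. 180.] [0.603 0.235]
side bowl 0.56 [182. 173.] [0.589 0.417]
side tub 0.68 [391. 358.] [ 0.571 -0.475]
side brush 0.64 [321. 225.] [ 0.756 -0.056]
```

```bash
ls pics
```

```text
a0.png
a1.png
```

View pics/a0.png

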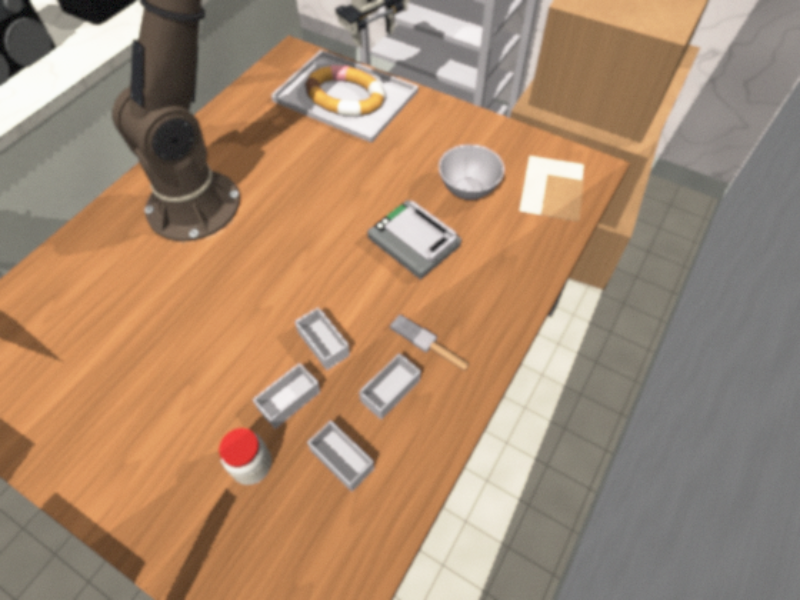

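View pics/a1.png

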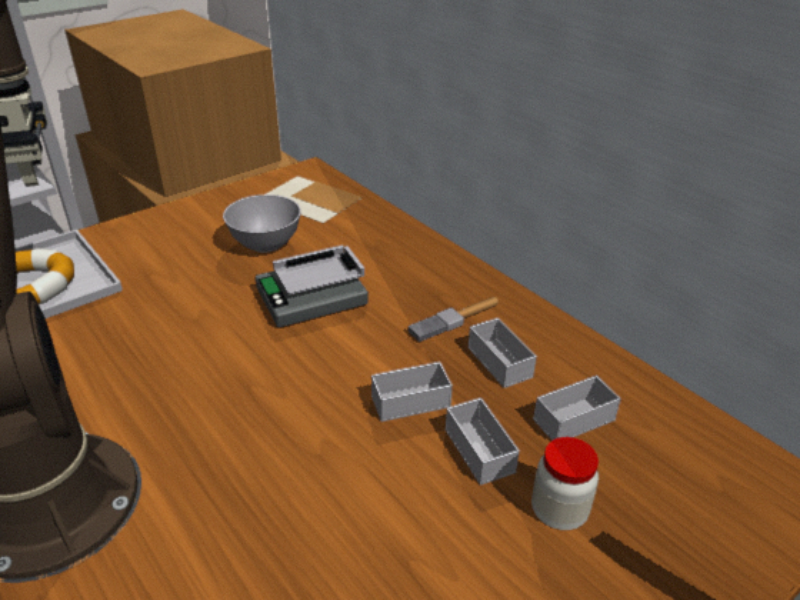

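```bash
cat >> h.py <<'E'
from scipy.optimize import minimize
def box(x0,x1,y0,y1,z0,z1): return np.array([[x,y,z] for x in(x0,x1) for y in(y0,y1) for z in(z0,z1)])
TIN=[box(-.061,.061,-.031,.031,0,.05)]
SCALE=[box(-.095,.095,-.075,.075,0,.038),box(-.059,.091,-.045,.045,.054,.06),box(.091,.099,-.045,.045,.054,.074),box(-.059,.091,.045,.053,.054,.074)]
def sil(p,boxes,q,z=0):
    c,s=np.cos(q[2]),np.sin(q[2]);R=np.array([[c,-s,0],[s,c,0],[0,0,1]])
    m=np.zeros((840,1120),np.uint8)
    for b in boxes:
        h=cv2.convexHull((proj(p,b@R.T+[q[0],q[1],z])*2).astype(np.float32))
        cv2.fillConvexPoly(m,np.round(h*16).astype(np.int32),1,shift=4)
    return m>0
def fit(obs,boxes,q0,z=0):
    """obs: [(picture, region)]"""
    M=[np.kron(r,np.ones((2,2)))>0 for _,r in obs]
    def cost(q):
        return sum(1-(a&m).sum()/max(1,(a|m).sum()) for (p,_),m in zip(obs,M) for a in[sil(p,boxes,q,z)])/len(obs)
    best=None
    for y in np.arange(0,np.pi*(2 if len(boxes)>1 else 1),.35) if len(q0)<3 else [q0[2]]:
        r=minimize(cost,[q0[0],q0[1],y],method='Nelder-Mead',options=dict(initial_simplex=[[q0[0],q0[1],y],[q0[0]+.01,q0[1],y],[q0[0],q0[1]+.01,y],[q0[0],q0[1],y+.2]],xatol=1e-4,fatol=1e-4))
        if best is None or r.fun<best.fun: best=r
    return best.x,best.fun
def pick(rs,p,xy,z):
    u=proj(p,[*xy,z]); rs=[r for r in rs if np.hypot(*(px(r['centre'])-u))<25]
    return min(rs,key=lambda r:np.hypot(*(px(r['centre'])-u)))['region']
E
python3 - <<'E'
from h import *
P=[arm.get_image(n) for n in('scene','side')]
T=[arm.trace('tin',p) for p in P];S=[arm.trace('scale',p) for p in P]
for nm,xy in dict(A=(.547,-.163),B=(.56,-.315),C=(.737,-.187),D=(.73,-.37)).items():
    try:
        q,f=fit([(p,pick(t,p,xy,.025)) for p,t in zip(P,T)],TIN,xy);print(nm,q.round(4),f,'dist',np.hypot(*q[:2]))
    except Exception as e: print(nm,e)
print([(len(s),s[0]['conf']) for s in S])
q,f=fit([(p,s[0]['region']) for p,s in zip(P,S)],SCALE,(.58,.19));print('scale',q.round(4),f)
im=[]
for p,(u,v,w) in zip(P,[(175,200,120),(260,215,190)]):
    im.append(cv2.resize(p['frame'][v:v+150,u:u+190,::-1],(760//2+20,300)))
cv2.imwrite('pics/b.png',np.vstack(im) if 0 else np.hstack(im))
print(np.array(arm.get_image('wrist')['T']).round(3).tolist(), arm.observe()['position'])
E
```

```text
A [ 0.5451 -0.1663  2.7473] 0.06765124586627058 dist 0.5699268929919362
B [ 0.5616 -0.3174  1.2849] 0.043059005818560425 dist 0.6451069931803387
C [ 0.7371 -0.1866  1.3455] 0.05489903575523747 dist 0.7603258665549578
D [ 0.731  -0.3657  2.9324] 0.07637581303053692 dist 0.8173503359208049
[(2, 0.85), (1, 0.96)]
scale [ 0.5765  0.1921 -0.2588] 0.07273585090023027
[[0.343, 0.895, 0.285, 0.136], [0.939, -0.327, -0.103, 0.616], [0.001, 0.303, -0.953, 0.385], [0.0, 0.0, 0.0, 1.0]] [0.21426451 0.58714611 0.2267346 ]
```

View pics/b.png

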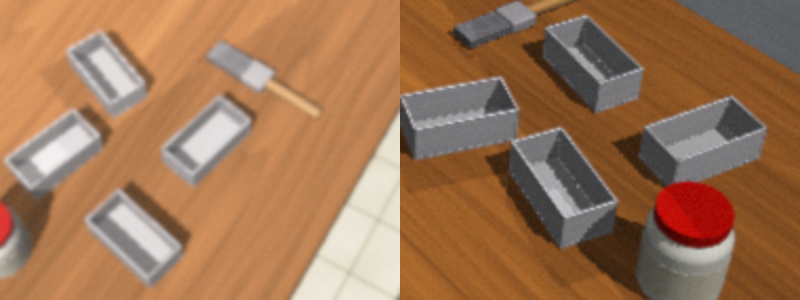

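The four tins in the scene camera are at (226,239), (202,279), (271,275) and (235,324). The first is 0.57 m from the base and the others are 0.65 m or more, so it is the nearest. The crop shows it at upper left, next to the brush head. I'll look over the scale with the wrist camera on the way.

Call:
{"name": "carry_out", "arguments": {"claw": [9.18,9.18,9.18,9.18,9.18,9.18,9.18,9.18,9.18,9.18,9.18,9.18,9.18,9.18,9.18,9.18,9.18,9.18,9.18,9.18], "delta_pos": [[-1.1,-0.6,0],[-2.3,-1.3,0],[-2.3,-1.3,0],[-2.3,-1.3,0],[-2.3,-1.3,0],[-2.3,-1.3,0],[-2.3,-1.3,0],[-2.3,-1.3,0],[-2.3,-1.3,0],[-2.3,-1.3,0],[-2.3,-1.3,0],[-2.3,-1.3,0],[-2.3,-1.3,0],[-2.3,-1.3,0],[-2.3,-1.3,0],[-2.3,-1.3,0],[-2.3,-1.3,0],[-2.3,-1.3,0],[-2.3,-1.3,0],[-1.1,-0.6,0]], "angular": [[0,0,0],[0,0,0],[0,0,0],[0,0,0],[0,0,0],[0,0,0],[0,0,0],[0,0,0],[0,0,0],[0,0,0],[0,0,0],[0,0,0],[0,0,0],[0,0,0],[0,0,0],[0,0,0],[0,0,0],[0,0,0],[0,0,0],[0,0,0]], "force": 25}}

```text
clock: 3.25
position: [0.5409, 0.2031, 0.2269]
ee_rot: [0.552, 3.092, -0.001]
force: [-0.1, 0.6, 0.7]
width: 1.002
gripper_force: 0.0
```

```bash
python3 - <<'E'
from h import *
p=arm.get_image('wrist');s=arm.observe();print(s['clock'],s['position'],s['ee_rot'],s['force'])
S=arm.trace('scale',p);print([(round(x['conf'],2),x['region'].sum()) for x in S])
f=p['frame'].copy()
if S:
    r=S[0]['region']
    q,e=fit([(p,r)],SCALE,(.5765,.1921,-.2588));print('scale',q.round(4),e)
    for q,c in((q,(0,255,0)),):
        c_,s_=np.cos(q[2]),np.sin(q[2]);R=np.array([[c_,-s_,0],[s_,c_,0],[0,0,1]])
        for b in SCALE:
            u=proj(p,b@R.T+[q[0],q[1],0]);
            for i in range(8):
                for j in(1,2,4):
                    if not i&j: cv2.line(f,*[tuple(int(v) for v in np.round(u[k])) for k in(i,i|j)],c,1)
for l in('plate','back_guide','side_guide'):
    for r in arm.place_of(l,p): u=px(r['centre']);print(l,round(r['conf'],2),u,ray(p,u,.06).round(4))
cv2.imwrite('pics/c.png',cv2.resize(f[:,:,::-1],(800,600)))
E
```

```text
3.3 [0.54163552 0.20234966 0.22686649] [ 5.54034189e-01  3.09088797e+00 -2.01272635e-03] [ 1.04464261 -1.11315235  0.52205538]
[(0.7, np.int64(20323)), (0.16, np.int64(563))]
scale [ 0.5744  0.1919 -0.2258] 0.08242186177237476
plate 0.76 [280.112 235.2  ] [0.5915 0.1864 0.06  ]
back_guide 0.76 [290.584 295.596] [0.6689 0.1713 0.06  ]
side_guide 0.96 [324.408 225.288] [0.5973 0.2365 0.06  ]
side_guide 0.38 [175.672 359.52 ] [0.707 0.001 0.06 ]
```

View pics/c.png

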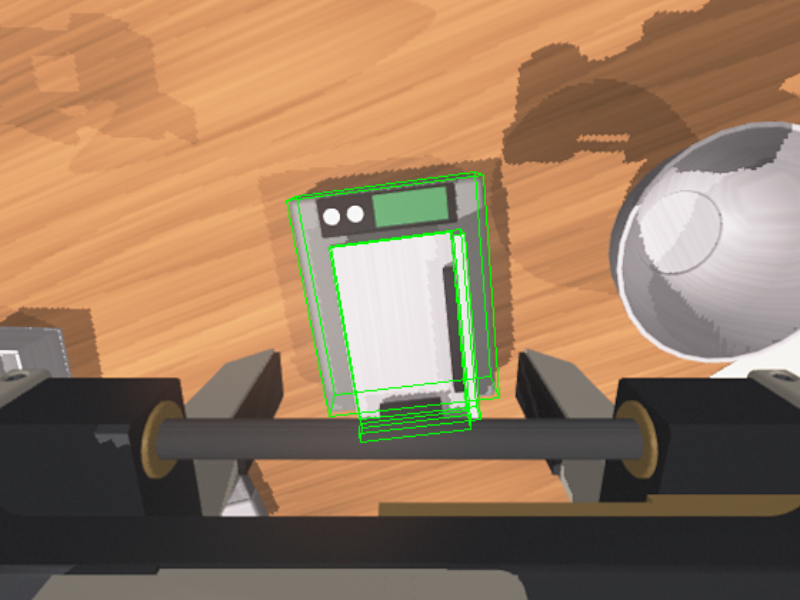

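The overlay fits the scale well, with the plate corner at about (330,248). The gripper hides the back end, so I'll shift for a clear view to refine the yaw.

Call:
{"name": "carry_out", "arguments": {"claw": [9.18,9.18,9.18,9.18,9.18,9.18], "delta_pos": [[-1.5,0,0],[-2,0,0],[-2,0,0],[-1.5,0,0],[-1,0,0],[0,0,0]], "angular": [[0,0,0],[0,0,0],[0,0,0],[0,0,0],[0,0,0],[0,0,0]]}}

```text
clock: 4.1
position: [0.6156, 0.1788, 0.2264]
ee_rot: [0.548, 3.093, -0.001]
force: [-0.9, -0.7, 0.6]
width: 0.999
gripper_force: 0.0
```

```bash
python3 - <<'E'
from h import *
p=arm.get_image('wrist');s=arm.observe();print(s['clock'],s['position'],s['ee_rot'],s['force'])
S=arm.trace('scale',p);print([(round(x['conf'],2),x['region'].sum()) for x in S])
f=p['frame'].copy()
r=S[0]['region']
q,e=fit([(p,r)],SCALE,(.5744,.1919,-.2258));print('scale',q.round(4),e)
c_,s_=np.cos(q[2]),np.sin(q[2]);R=np.array([[c_,-s_,0],[s_,c_,0],[0,0,1]])
print('plate',(R@[.016,0,0]+[q[0],q[1],0]).round(4))
for b in SCALE:
    u=proj(p,b@R.T+[q[0],q[1],0]);
    for i in range(8):
        for j in(1,2,4):
            if not i&j: cv2.line(f,*[tuple(int(v) for v in np.round(u[k])) for k in(i,i|j)],(0,255,0),1)
for l in('plate','back_guide','side_guide'):
    for r in arm.place_of(l,p): u=px(r['centre']);print(l,round(r['conf'],2),u,ray(p,u,.06).round(4))
cv2.imwrite('pics/d.png',cv2.resize(f[150:420,150:400,::-1] if 0 else f[:,:,::-1],(800,600)))
np.savez('d.npz',f=p['frame'],T=p['T'],mtx=p['mtx'])
E
```

```text
4.15 [0.61471349 0.17932495 0.22641326] [-5.46802678e-01 -3.09324389e+00  2.67017994e-04] [-0.47760375  0.40695211 -0.22380176]
[(0.87, np.int64(25085))]
scale [ 0.575   0.1916 -0.2256] 0.04131583725975552
plate [0.5906 0.188  0.    ]
plate 0.98 [273.784 164.304] [0.5889 0.1835 0.06  ]
back_guide 0.91 [284.984 232.302] [0.6645 0.1687 0.06  ]
side_guide 0.85 [323.624 155.61 ] [0.598  0.2349 0.06  ]
```

View pics/d.png

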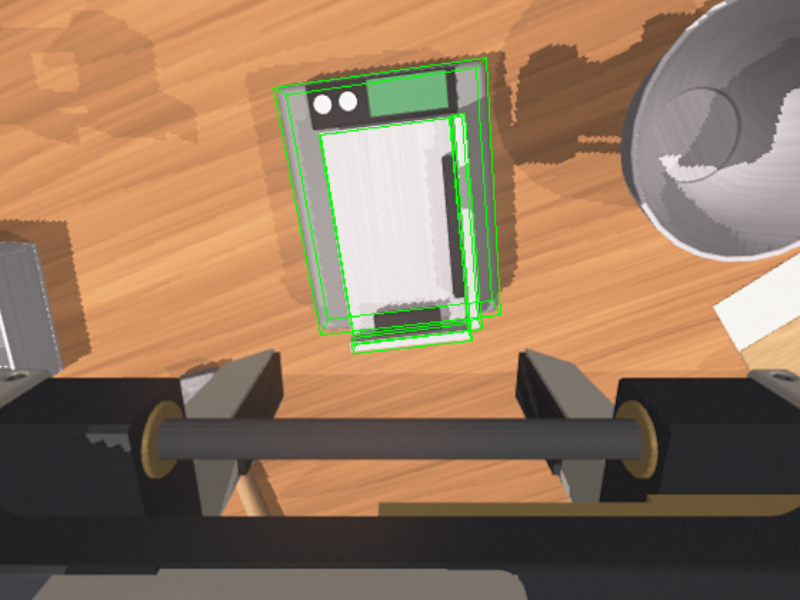

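Scale pose: origin (0.575, 0.1916), yaw -0.226. The overlay matches every edge. Next, the tin.

Call:
{"name": "carry_out", "arguments": {"claw": [9.18,9.18,9.18,9.18,9.18,9.18,9.18,9.18,9.18,9.18,9.18,9.18,9.18,9.18,9.18,9.18,9.18,9.18], "delta_pos": [[-0.4,-1.1,0],[-0.8,-2.2,0],[-0.8,-2.2,0],[-0.8,-2.2,0],[-0.8,-2.2,0],[-0.8,-2.2,0],[-0.8,-2.2,0],[-0.8,-2.2,0],[-0.8,-2.2,0],[-0.8,-2.2,0],[-0.8,-2.2,0],[-0.8,-2.2,0],[-0.8,-2.2,0],[-0.8,-2.2,0],[-0.8,-2.2,0],[-0.8,-2.2,0],[-0.4,-1.1,0],[0,0,0]], "angular": [[0,0,0],[0,0,0],[0,0,0],[0,0,0],[0,0,0],[0,0,0],[0,0,0],[0,0,0],[0,0,0],[0,0,0],[0,0,0],[0,0,0],[0,0,0],[0,0,0],[0,0,0],[0,0,0],[0,0,0],[0,0,0]]}}

```text
clock: 6.15
position: [0.6134, -0.1978, 0.2269]
ee_rot: [0.552, 3.093, -0.002]
force: [-1.1, -0.4, -0.1]
width: 1.0
gripper_force: 0.0
```

```bash
cat > t.py <<'E'
from h import *
p=arm.get_image('wrist');s=arm.observe();print(s['clock'],s['position'],s['ee_rot'],s['force'])
S=arm.trace('tin',p);print([(round(x['conf'],2),x['region'].sum(),px(x['centre']).round()) for x in S])
f=p['frame'].copy()
u=proj(p,[.545,-.166,.025]);r=min(S,key=lambda x:np.hypot(*(px(x['centre'])-u)))['region']
q,e=fit([(p,r)],TIN,(.545,-.166,-.394));print('tin',q.round(4),e)
from scipy.spatial.transform import Rotation as Ro
R=Ro.from_rotvec(s['ee_rot']).as_matrix()
a=np.arctan2(R[1,1],R[0,1]);print('tool y angle',a,'turn about tool z',-(q[2]+np.pi/2-a))
print('shift tool cm',R.T@(np.array([q[0],q[1],s['position'][2]])-s['position'])*100)
c_,s_=np.cos(q[2]),np.sin(q[2]);R=np.array([[c_,-s_,0],[s_,c_,0],[0,0,1]])
for b in TIN:
    u=proj(p,b@R.T+[q[0],q[1],0]);
    for i in range(8):
        for j in(1,2,4):
            if not i&j: cv2.line(f,*[tuple(int(v) for v in np.round(u[k])) for k in(i,i|j)],(0,255,0),1)
cv2.imwrite('pics/e.png',cv2.resize(f[:,:,::-1],(800,600)))
E
python3 t.py
```

```text
6.2 [ 0.61383592 -0.19577947  0.226734  ] [-5.48927154e-01 -3.09317312e+00 -3.61528826e-04] [ 0.40076176  0.53396217 -0.56425667]
[(0.95, np.int64(7338), array([166., 173.])), (0.93, np.int64(5133), array([322., 262.])), (0.71, np.int64(2494), array([202., 328.])), (0.58, np.int64(7520), array([287., 107.]))]
tin [ 0.5444 -0.1633 -0.3813] 0.02651969525044573
tool y angle 1.2195252501489138 turn about tool z 0.029992628804509147
shift tool cm [7.63889298e+00 6.59518840e-01 1.12062795e-03]
```

View pics/e.png

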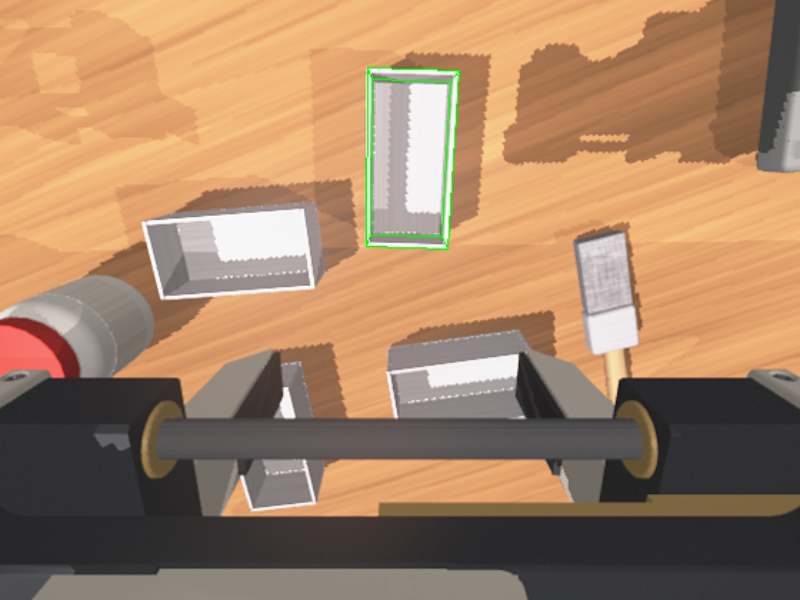

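The overlay sits exactly on the nearest tin, at (410,160) in this view. Its neighbour to the left leaves room for the finger. Descending now.

Call:
{"name": "carry_out", "arguments": {"claw": [9.18,9.18,9.18,9.18,9.18,9.18,9.18,9.18,9.18,9.18,9.18,9.18,9.18,9.18,9.18], "delta_pos": [[1,0.1,0],[2,0.2,0],[2,0.2,0],[1.6,0.15,0],[1,0,1],[0,0,2],[0,0,2.5],[0,0,2.5],[0,0,2.5],[0,0,2.5],[0,0,2],[0,0,1],[0,0,0.5],[0,0,0],[0,0,0]], "angular": [[0,0,0.01],[0,0,0.01],[0,0,0.01],[0,0,0],[0,0,0],[0,0,0],[0,0,0],[0,0,0],[0,0,0],[0,0,0],[0,0,0],[0,0,0],[0,0,0],[0,0,0],[0,0,0]]}}

```text
clock: 7.75
position: [0.5462, -0.1619, 0.0626]
ee_rot: [0.593, 3.084, 0.0]
force: [0.7, -0.4, 0.2]
width: 1.001
gripper_force: 0.0
```

```bash
python3 - <<'E'
from h import *
from scipy.spatial.transform import Rotation as Ro
p=arm.get_image('wrist');s=arm.observe();print(s['clock'],s['position'],s['force'])
R=Ro.from_rotvec(s['ee_rot']).as_matrix();print(R.round(4),'yang',np.arctan2(R[1,1],R[0,1]))
print('to tin, tool cm',R.T@(np.array([.5444,-.1633,.022])-s['position'])*100)
cv2.imwrite('pics/f.png',p['frame'][:,:,::-1])
E
```

```text
7.8 [ 0.54629637 -0.1619804   0.06269988] [ 0.03657947 -0.21236052  0.50816441]
[[-9.288e-01  3.707e-01  1.600e-03]
 [ 3.707e-01  9.288e-01 -2.000e-04]
 [-1.600e-03  4.000e-04 -1.000e+00]] yang 1.1910444422538655
to tin, tool cm [ 0.13357913 -0.19446149  4.06970788]
```

Call:
{"name": "carry_out", "arguments": {"claw": [9.18,9.18,9.18,9.18,9.18,6,5.8,5.8,5.8,5.8,5.8,5.8], "delta_pos": [[0.1,-0.2,1],[0,0,1.5],[0,0,1],[0,0,0.5],[0,0,0],[0,0,0],[0,0,0],[0,0,0],[0,0,0],[0,0,0],[0,0,0],[0,0,0]], "angular": [[0,0,0],[0,0,0],[0,0,0],[0,0,0],[0,0,0],[0,0,0],[0,0,0],[0,0,0],[0,0,0],[0,0,0],[0,0,0],[0,0,0]], "force": 25}}

```text
clock: 9.0
position: [0.5441, -0.1637, 0.022]
ee_rot: [0.593, 3.085, -0.0]
force: [-1.1, -0.8, 4.4]
width: 0.673
gripper_force: 25.0
```

```bash
python3 - <<'E'
from h import *
from scipy.spatial.transform import Rotation as Ro
F=[]
for i in range(6):
    arm.get_image('wrist');s=arm.observe();F.append([*s['position'],*s['force'],s['width']*9.18,s['gripper_force']])
print(s['clock'],np.mean(F,0).round(4))
E
```

```text
9.3 [ 5.44100e-01 -1.63700e-01  2.20000e-02 -1.18300e+00 -1.10570e+00
  5.51490e+00  6.19120e+00  2.50006e+01]
```

Call:
{"name": "carry_out", "arguments": {"claw": [5.8,5.8,5.8,5.8,5.8,5.8,5.8,5.8,5.8,5.8], "delta_pos": [[0,0,-0.3],[0,0,-0.7],[0,0,-1.5],[0,0,-2.5],[0,0,-2.5],[0,0,-2.5],[0,0,-2],[0,0,-1],[0,0,0],[0,0,0]], "angular": [[0,0,0],[0,0,0],[0,0,0],[0,0,0],[0,0,0],[0,0,0],[0,0,0],[0,0,0],[0,0,0],[0,0,0]]}}

```text
clock: 10.3
position: [0.5435, -0.1631, 0.151]
ee_rot: [-0.593, -3.084, -0.0]
force: [0.7, 0.0, -4.1]
width: 0.671
gripper_force: 25.0
```

```bash
python3 - <<'E'
from h import *
from scipy.spatial.transform import Rotation as Ro
F=[]
for i in range(6):
    p=arm.get_image('wrist');s=arm.observe();F.append([*s['position'],*s['force'],*s['ft_torque'],s['width']*9.18,s['gripper_force']])
m=np.mean(F,0);print(s['clock'],m.round(4))
R=Ro.from_rotvec(s['ee_rot']).as_matrix();print('yang',np.arctan2(R[1,1],R[0,1]))
print('tool cm to target',R.T@(np.array([.5693,.1755,m[2]])-m[:3])*100)
d=np.load('d.npz');P=dict(mtx=d['mtx'],T=d['T']);c,s_=np.cos(-.2256),np.sin(-.2256);Q=np.array([[c,-s_],[s_,c]])
# profile along plate axes in picture d at pad top height z=.073 and .060
g=cv2.cvtColor(d['f'],cv2.COLOR_RGB2GRAY)
for z in(.073,.06):
    for nm,L in(('x',[(x,0) for x in np.arange(.046,.08,.002)]),('y',[(0,y) for y in np.arange(.016,.052,.002)])):
        X=np.array([[*(Q@np.array(l)+[.5906,.188]),z] for l in L]);u=proj(P,X).astype(np.float32)
        v=cv2.remap(g,u[:,0].reshape(1,-1),u[:,1].reshape(1,-1),cv2.INTER_LINEAR)[0]
        print(z,nm,[(round(1000*max(l)),int(k)) for l,k in zip(L,v)])
cv2.imwrite('pics/g.png',p['frame'][:,:,::-1])
E
```

```text
10.6 [ 5.43300e-01 -1.63200e-01  1.50700e-01 -1.42800e-01  7.58000e-02
 -3.09900e+00 -1.94000e-02  2.92000e-02  7.40000e-03  6.18680e+00
  2.49995e+01]
yang 1.190882951971457
tool cm to target [1.01496851e+01 3.24222508e+01 3.46242968e-03]
0.073 x [(46, 223), (48, 174), (50, 135), (52, 123), (54, 71), (56, 75), (58, 79), (60, 79), (62, 79), (64, 78), (66, 77), (68, 77), (70, 75), (72, 103), (74, 172), (76, 233), (78, 234)]
0.073 y [(16, 231), (18, 230), (20, 232), (22, 234), (24, 229), (26, 221), (28, 219), (30, 219), (32, 218), (34, 202), (36, 70), (38, 77), (40, 78), (42, 74), (44, 101), (46, 237), (48, 231), (50, 232)]
0.06 x [(46, 232), (48, 232), (50, 226), (52, 197), (54, 138), (56, 138), (58, 81), (60, 72), (62, 78), (64, 79), (66, 79), (68, 78), (70, 77), (72, 77), (74, 76), (76, 73), (78, 104)]
0.06 y [(16, 231), (18, 229), (20, 231), (22, 234), (24, 231), (26, 220), (28, 221), (30, 218), (32, 219), (34, 219), (36, 121), (38, 77), (40, 79), (42, 78), (44, 74), (46, 140), (48, 236), (50, 231)]
```

View pics/g.png

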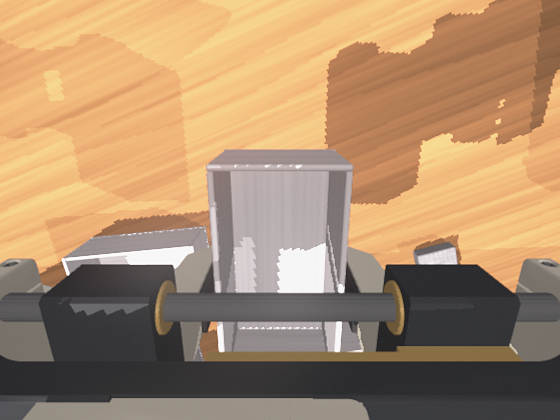

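Lifted: the tin hangs square between the fingers and weighs about 3.1 N. In the earlier picture the pad faces look to be near x ≈ 54 and y ≈ 35 mm. That puts contact at about x -7 and y +4, so I'll set it down at about (-17, -8) mm.

Call:
{"name": "carry_out", "arguments": {"claw": [5.8,5.8,5.8,5.8,5.8,5.8,5.8,5.8,5.8,5.8,5.8,5.8,5.8,5.8,5.8,5.8,5.8,5.8,5.8,5.8], "delta_pos": [[0.3,0.9,0],[0.57,1.85,0],[0.57,1.85,0],[0.57,1.85,0],[0.57,1.85,0],[0.57,1.85,0],[0.57,1.85,0],[0.57,1.85,0],[0.57,1.85,0],[0.57,1.85,0],[0.57,1.85,0],[0.57,1.85,0],[0.57,1.85,0],[0.57,1.85,0],[0.57,1.85,0],[0.57,1.85,0],[0.57,1.85,0],[0.57,1.85,0],[0.3,0.9,0],[0,0,0]], "angular": [[0,0,0],[0,0,0],[0,0,0],[0,0,0],[0,0,0],[0,0,0],[0,0,0],[0,0,0],[0,0,0],[0,0,0],[0,0,0],[0,0,0],[0,0,0],[0,0,0],[0,0,0],[0,0,0],[0,0,0],[0,0,0],[0,0,0],[0,0,0]]}}

```text
clock: 12.6
position: [0.5712, 0.1857, 0.1514]
ee_rot: [-0.589, -3.085, -0.001]
force: [-0.4, -0.2, -3.5]
width: 0.67
gripper_force: 25.0
```

Call:
{"name": "carry_out", "arguments": {"claw": [5.8,5.8,5.8,5.8,5.8,5.8], "delta_pos": [[0,0,0.5],[0,0,1],[0,0,1],[0,0,0.5],[0,0,0],[0,0,0]], "angular": [[0,0,-0.04],[0,0,-0.04],[0,0,-0.04],[0,0,-0.034],[0,0,0],[0,0,0]]}}

```text
clock: 13.2
position: [0.5718, 0.1825, 0.1219]
ee_rot: [0.357, 3.121, -0.001]
force: [0.4, -0.6, -2.4]
width: 0.671
gripper_force: 25.0
```

```bash
cat > w.py <<'E'
from h import *
import sys
from scipy.spatial.transform import Rotation as Ro
def plot(n=6,show=True):
    F=[]
    for i in range(n):
        p=arm.get_image('wrist');s=arm.observe();F.append([*s['position'],*s['force'],*s['ft_torque'],s['width']*9.18,s['gripper_force']])
    m=np.mean(F,0)
    R=Ro.from_rotvec(s['ee_rot']).as_matrix()
    c,q=np.cos(-.2256),np.sin(-.2256);Q=np.array([[c,q],[-q,c]])
    print('t',s['clock'],'plate xy mm',(Q@(m[:2]-[.5906,.188])*1e3).round(2),'z',m[2].round(4),'yaw err',round(np.arctan2(R[1,1],R[0,1])-1.3452,4),'tilt',R[:2,2].round(4),'F plate',(Q@m[3:5]).round(2),m[5].round(2),'M',m[6:9].round(3),'w,g',m[9:].round(2))
    return p
if __name__=='__main__': plot(int(sys.argv[1]) if len(sys.argv)>1 else 3)
E
python3 w.py
```

```text
t 13.35 plate xy mm [-17.05  -9.  ] z 0.1222 yaw err -0.0013 tilt [0.0007 0.0002] F plate [0.29 0.07] -2.49 M [ 0.029 -0.012 -0.009] w,g [ 6.21 25.  ]
```

Call:
{"name": "carry_out", "arguments": {"claw": [5.8,5.8,5.8,5.8,5.8,5.8,5.8,5.8,5.8], "delta_pos": [[0,0,0.5],[0,0,1],[0,0,1],[0,0,0.7],[0,0,0.3],[0,0,0.2],[0,0,0.1],[0,0,0],[0,0,0]], "angular": [[0,0,0],[0,0,0],[0,0,0],[0,0,0],[0,0,0],[0,0,0],[0,0,0],[0,0,0],[0,0,0]]}}

```text
clock: 14.25
position: [0.5719, 0.1836, 0.084]
ee_rot: [0.354, 3.121, 0.0]
force: [0.2, -0.3, -2.8]
width: 0.672
gripper_force: 25.0
```

```bash
python3 w.py
```

```text
t 14.4 plate xy mm [-17.25  -8.49] z 0.084 yaw err -0.0004 tilt [0.0005 0.0002] F plate [-0.05  0.14] -3.14 M [-0.009  0.004 -0.003] w,g [ 6.17 25.  ]
```

Expect contact about 2 mm lower. Easing down to a light load.

Call:
{"name": "carry_out", "arguments": {"claw": [5.8,5.8,5.8,5.8,5.8,5.8], "delta_pos": [[0,0,0.05],[0,0,0.05],[0,0,0.05],[0,0,0.05],[0,0,0],[0,0,0]], "angular": [[0,0,0],[0,0,0],[0,0,0],[0,0,0],[0,0,0],[0,0,0]]}}

```text
clock: 15.0
position: [0.5717, 0.1835, 0.0817]
ee_rot: [-0.354, -3.122, 0.0]
force: [-0.9, 0.9, -2.6]
width: 0.675
gripper_force: 25.0
```

```bash
python3 w.py
```

```text
t 15.15 plate xy mm [-17.44  -8.6 ] z 0.0817 yaw err -0.0003 tilt [-0.  0.] F plate [-0.64  0.02] -2.79 M [ 0.028  0.025 -0.001] w,g [ 6.18 25.  ]
```

Call:
{"name": "carry_out", "arguments": {"claw": [5.8,5.8,5.8,5.8,5.8], "delta_pos": [[0,0,0.05],[0,0,0.05],[0,0,0.05],[0,0,0],[0,0,0]], "angular": [[0,0,0],[0,0,0],[0,0,0],[0,0,0],[0,0,0]]}}

```text
clock: 15.65
position: [0.5717, 0.1835, 0.0804]
ee_rot: [0.354, 3.121, 0.0]
force: [-1.8, -0.2, 2.1]
width: 0.675
gripper_force: 25.0
```

```bash
python3 w.py
```

```text
t 15.8 plate xy mm [-17.37  -8.57] z 0.0804 yaw err -0.0003 tilt [0.0002 0.0001] F plate [-2.38 -0.88] 2.15 M [-0.146  0.388 -0.003] w,g [ 6.18 25.  ]
```

Call:
{"name": "carry_out", "arguments": {"claw": [6.8,6.8,6.8,6.8,5.8,5.8,5.8,5.8,5.8], "delta_pos": [[0,0,0],[0,0,0],[0,0,0],[0,0,0],[0,0,0],[0,0,0],[0,0,0],[0,0,0],[0,0,0]], "angular": [[0,0,0],[0,0,0],[0,0,0],[0,0,0],[0,0,0],[0,0,0],[0,0,0],[0,0,0],[0,0,0]], "force": 15}}

```text
clock: 16.7
position: [0.5717, 0.1835, 0.0802]
ee_rot: [0.354, 3.121, 0.0]
force: [0.1, 0.2, -0.7]
width: 0.672
gripper_force: 15.0
```

```bash
python3 w.py
```

```text
t 16.85 plate xy mm [-17.38  -8.58] z 0.0803 yaw err -0.0002 tilt [0.0001 0.0001] F plate [0.18 0.31] 0.01 M [ 0.033 -0.085 -0.01 ] w,g [ 6.2 15. ]
```

Call:
{"name": "carry_out", "arguments": {"claw": [5.8,5.8,5.8,5.8,5.8,5.8,5.8,5.8,5.8], "delta_pos": [[-0.1,0,0],[-0.1,0,0],[-0.1,0,0],[-0.1,0,0],[-0.1,0,0],[-0.1,0,0],[-0.05,0,0],[-0.05,0,0],[0,0,0]], "angular": [[0,0,0],[0,0,0],[0,0,0],[0,0,0],[0,0,0],[0,0,0],[0,0,0],[0,0,0],[0,0,0]]}}

```text
clock: 17.75
position: [0.5786, 0.1819, 0.0802]
ee_rot: [0.354, 3.121, -0.0]
force: [-2.0, -0.5, -0.4]
width: 0.672
gripper_force: 15.0
```

```bash
python3 w.py
```

```text
t 17.9 plate xy mm [-10.32  -8.63] z 0.0803 yaw err -0.0003 tilt [ 0.0002 -0.    ] F plate [-1.26  0.48] 0.48 M [0.097 0.282 0.029] w,g [ 6.17 15.  ]
```

Call:
{"name": "carry_out", "arguments": {"claw": [5.8,5.8,5.8,5.8,5.8], "delta_pos": [[-0.03,0,0],[-0.03,0,0],[-0.03,0,0],[-0.03,0,0],[0,0,0]], "angular": [[0,0,0],[0,0,0],[0,0,0],[0,0,0],[0,0,0]]}}

```text
clock: 18.4
position: [0.5797, 0.1817, 0.0802]
ee_rot: [0.354, 3.121, 0.0]
force: [-2.3, 1.2, 0.4]
width: 0.672
gripper_force: 15.0
```

Call:
{"name": "carry_out", "arguments": {"claw": [5.8,5.8,5.8,5.8], "delta_pos": [[-0.03,0,0],[-0.03,0,0],[0,0,0],[0,0,0]], "angular": [[0,0,0],[0,0,0],[0,0,0],[0,0,0]]}}

```text
clock: 18.8
position: [0.5803, 0.1816, 0.0803]
ee_rot: [0.354, 3.121, 0.0]
force: [-1.4, 0.6, 0.2]
width: 0.675
gripper_force: 15.0
```

```bash
python3 w.py
```

```text
t 18.95 plate xy mm [-8.55 -8.58] z 0.0803 yaw err -0.0003 tilt [0.0001 0.0001] F plate [-1.66  0.14] -0.52 M [0.111 0.344 0.023] w,g [ 6.19 15.  ]
```

Call:
{"name": "carry_out", "arguments": {"claw": [5.8,5.8,5.8,5.8], "delta_pos": [[-0.03,0,0],[-0.03,0,0],[0,0,0],[0,0,0]], "angular": [[0,0,0],[0,0,0],[0,0,0],[0,0,0]]}}

```text
clock: 19.35
position: [0.5809, 0.1814, 0.0802]
ee_rot: [0.354, 3.122, 0.0]
force: [-1.8, 1.1, 0.7]
width: 0.673
gripper_force: 15.0
```

```bash
python3 w.py
```

```text
t 19.5 plate xy mm [-7.97 -8.62] z 0.0802 yaw err -0.0003 tilt [0.0001 0.    ] F plate [-1.59  0.41] -0.46 M [0.132 0.347 0.009] w,g [ 6.17 15.  ]
```

Call:
{"name": "carry_out", "arguments": {"claw": [5.8,5.8,5.8,5.8], "delta_pos": [[-0.03,0,0],[-0.03,0,0],[0,0,0],[0,0,0]], "angular": [[0,0,0],[0,0,0],[0,0,0],[0,0,0]]}}

```text
clock: 19.9
position: [0.5815, 0.1813, 0.0803]
ee_rot: [0.354, 3.121, 0.0]
force: [-1.4, 0.8, 0.2]
width: 0.675
gripper_force: 15.0
```

```bash
python3 w.py
```

```text
t 20.05 plate xy mm [-7.36 -8.61] z 0.0803 yaw err -0.0003 tilt [0.0001 0.    ] F plate [-2.04 -0.02] 0.39 M [ 0.111  0.343 -0.004] w,g [ 6.18 15.  ]
```

Call:
{"name": "carry_out", "arguments": {"claw": [5.8,5.8,5.8,5.8], "delta_pos": [[-0.03,0,0],[-0.03,0,0],[0,0,0],[0,0,0]], "angular": [[0,0,0],[0,0,0],[0,0,0],[0,0,0]]}}

```text
clock: 20.45
position: [0.5821, 0.1811, 0.0802]
ee_rot: [0.354, 3.122, 0.0]
force: [-1.3, 0.4, -0.0]
width: 0.676
gripper_force: 15.0
```

```bash
python3 w.py
```

```text
t 20.6 plate xy mm [-6.78 -8.61] z 0.0802 yaw err -0.0003 tilt [0.0001 0.    ] F plate [-1.41  0.19] -0.32 M [0.118 0.342 0.033] w,g [ 6.2 15. ]
```

Call:
{"name": "carry_out", "arguments": {"claw": [5.8,5.8,5.8,5.8], "delta_pos": [[-0.03,0,0],[-0.03,0,0],[0,0,0],[0,0,0]], "angular": [[0,0,0],[0,0,0],[0,0,0],[0,0,0]]}}

```text
clock: 21.0
position: [0.5827, 0.181, 0.0802]
ee_rot: [0.354, 3.121, 0.0]
force: [-1.6, 0.2, -0.8]
width: 0.674
gripper_force: 15.0
```

```bash
python3 w.py
```

```text
t 21.15 plate xy mm [-6.17 -8.62] z 0.0802 yaw err -0.0003 tilt [0.0001 0.    ] F plate [-1.69  0.06] -0.13 M [0.081 0.353 0.028] w,g [ 6.2 15. ]
```

Call:
{"name": "carry_out", "arguments": {"claw": [5.8,5.8,5.8], "delta_pos": [[-0.03,0,0],[-0.03,0,0],[0,0,0]], "angular": [[0,0,0],[0,0,0],[0,0,0]]}}

```text
clock: 21.45
position: [0.5833, 0.1808, 0.0802]
ee_rot: [0.354, 3.121, 0.0]
force: [-1.3, 0.3, -0.4]
width: 0.673
gripper_force: 15.0
```

Call:
{"name": "carry_out", "arguments": {"claw": [5.8,5.8,5.8], "delta_pos": [[-0.03,0,0],[-0.03,0,0],[0,0,0]], "angular": [[0,0,0],[0,0,0],[0,0,0]]}}

```text
clock: 21.75
position: [0.5838, 0.1807, 0.0802]
ee_rot: [0.354, 3.122, 0.0]
force: [-1.8, 1.1, 0.5]
width: 0.673
gripper_force: 15.0
```

Call:
{"name": "carry_out", "arguments": {"claw": [5.8,5.8,5.8], "delta_pos": [[-0.03,0,0],[-0.03,0,0],[0,0,0]], "angular": [[0,0,0],[0,0,0],[0,0,0]]}}

```text
clock: 22.05
position: [0.584, 0.1807, 0.0801]
ee_rot: [-0.354, -3.121, 0.0]
force: [-3.4, 0.7, 0.2]
width: 0.675
gripper_force: 15.0
```

Contact: force is up and travel has stalled.

Call:
{"name": "carry_out", "arguments": {"claw": [5.8,5.8,5.8], "delta_pos": [[-0.03,0,0],[0,0,0],[0,0,0]], "angular": [[0,0,0],[0,0,0],[0,0,0]]}}

```text
clock: 22.35
position: [0.5841, 0.1806, 0.0801]
ee_rot: [-0.354, -3.121, 0.0]
force: [-5.7, 0.6, 1.5]
width: 0.677
gripper_force: 15.0
```

```bash
python3 w.py
```

```text
t 22.5 plate xy mm [-4.65 -8.64] z 0.0801 yaw err -0.0001 tilt [-0.0009 -0.    ] F plate [-5.27 -0.04] 0.77 M [ 0.293  1.023 -0.039] w,g [ 6.18 15.  ]
```

Call:
{"name": "carry_out", "arguments": {"claw": [5.8,5.8,5.8,5.8,5.8,5.8], "delta_pos": [[-0.03,0,0],[0,0,0],[0,0,0],[0,0,0],[0,0,0],[0,0,0]], "angular": [[0,0,0],[0,0,0],[0,0,0],[0,0,0],[0,0,0],[0,0,0]]}}

```text
clock: 23.1
position: [0.5842, 0.1806, 0.08]
ee_rot: [-0.354, -3.12, 0.0]
force: [-5.9, 0.7, 1.1]
width: 0.677
gripper_force: 15.0
```

```bash
python3 w.py
```

```text
t 23.25 plate xy mm [-4.57 -8.63] z 0.08 yaw err -0.0001 tilt [-0.0014  0.    ] F plate [-5.92 -0.2 ] 0.95 M [ 0.239  1.134 -0.077] w,g [ 6.18 15.  ]
```

Call:
{"name": "carry_out", "arguments": {"claw": [5.8,5.8,5.8,5.8,5.8,5.8], "delta_pos": [[-0.03,0,0],[0,0,0],[0,0,0],[0,0,0],[0,0,0],[0,0,0]], "angular": [[0,0,0],[0,0,0],[0,0,0],[0,0,0],[0,0,0],[0,0,0]]}}

```text
clock: 23.85
position: [0.5843, 0.1806, 0.08]
ee_rot: [-0.354, -3.12, 0.0]
force: [-6.9, 0.9, 1.3]
width: 0.674
gripper_force: 15.0
```

```bash
python3 w.py
```

```text
t 24.0 plate xy mm [-4.52 -8.65] z 0.08 yaw err -0.0 tilt [-0.0018 -0.    ] F plate [-6.59 -0.1 ] 0.81 M [ 0.294  1.299 -0.062] w,g [ 6.18 15.  ]
```

Back pad held at about 6 N for over 0.9 s. I'll ease off most of the x push and slide towards the side pad.

Call:
{"name": "carry_out", "arguments": {"claw": [5.8,5.8,5.8,5.8,5.8,5.8,5.8,5.8,5.8,5.8,5.8], "delta_pos": [[0.06,0,0],[0.03,0.05,0],[0,0.1,0],[0,0.1,0],[0,0.1,0],[0,0.1,0],[0,0.1,0],[0,0.1,0],[0,0.1,0],[0,0.05,0],[0,0,0]], "angular": [[0,0,0],[0,0,0],[0,0,0],[0,0,0],[0,0,0],[0,0,0],[0,0,0],[0,0,0],[0,0,0],[0,0,0],[0,0,0]]}}

```text
clock: 25.1
position: [0.5856, 0.1866, 0.0799]
ee_rot: [-0.357, -3.12, 0.004]
force: [-5.4, -4.3, 2.4]
width: 0.673
gripper_force: 15.0
```

```bash
python3 w.py
```

```text
t 25.25 plate xy mm [-4.56 -2.55] z 0.0799 yaw err -0.0021 tilt [-0.0016 -0.002 ] F plate [-4.47 -5.01] 1.68 M [-0.896  1.225 -0.361] w,g [ 6.2  15.01]
```

Call:
{"name": "carry_out", "arguments": {"claw": [5.8,5.8,5.8], "delta_pos": [[0.05,0.03,0],[0,0,0],[0,0,0]], "angular": [[0,0,0],[0,0,0],[0,0,0]]}}

```text
clock: 25.55
position: [0.5856, 0.1871, 0.08]
ee_rot: [-0.356, -3.121, 0.003]
force: [-3.9, -2.7, 0.4]
width: 0.677
gripper_force: 15.0
```

```bash
python3 w.py
```

```text
t 25.7 plate xy mm [-4.64 -1.98] z 0.08 yaw err -0.0019 tilt [-0.0007 -0.0017] F plate [-3.73 -3.99] 0.94 M [-0.795  0.977 -0.239] w,g [ 6.2 15. ]
```

Call:
{"name": "carry_out", "arguments": {"claw": [5.8,5.8,5.8], "delta_pos": [[0.05,0.03,0],[0.03,0,0],[0,0,0]], "angular": [[0,0,0],[0,0,0],[0,0,0]]}}

```text
clock: 26.0
position: [0.5858, 0.1891, 0.0804]
ee_rot: [0.354, 3.12, 0.0]
force: [-0.3, -1.7, 0.4]
width: 0.675
gripper_force: 15.0
```

```bash
python3 w.py
```

```text
t 26.15 plate xy mm [-5.05  0.3 ] z 0.0804 yaw err -0.0 tilt [0.0013 0.0004] F plate [ 0.58 -1.4 ] -0.62 M [-0.301  0.061  0.061] w,g [ 6.19 15.  ]
```

Call:
{"name": "carry_out", "arguments": {"claw": [5.8,5.8,5.8,5.8,5.8], "delta_pos": [[0,0.03,0],[0,0.03,0],[0,0.03,0],[0,0,0],[0,0,0]], "angular": [[0,0,0],[0,0,0],[0,0,0],[0,0,0],[0,0,0]]}}

```text
clock: 26.65
position: [0.5854, 0.1903, 0.0803]
ee_rot: [0.354, 3.121, 0.0]
force: [1.6, 0.5, -0.6]
width: 0.671
gripper_force: 15.0
```

```bash
python3 w.py
```

```text
t 26.8 plate xy mm [-5.54  1.07] z 0.0803 yaw err -0.0002 tilt [0.0005 0.0003] F plate [ 1.46 -0.56] -0.55 M [-0.228 -0.231  0.011] w,g [ 6.18 15.  ]
```

Call:
{"name": "carry_out", "arguments": {"claw": [5.8,5.8,5.8,5.8,5.8], "delta_pos": [[0,0.03,0],[0,0.03,0],[0,0.03,0],[0,0,0],[0,0,0]], "angular": [[0,0,0],[0,0,0],[0,0,0],[0,0,0],[0,0,0]]}}

```text
clock: 27.3
position: [0.5853, 0.1909, 0.0802]
ee_rot: [-0.354, -3.121, 0.0]
force: [0.0, -1.7, 0.1]
width: 0.675
gripper_force: 15.0
```

```bash
python3 w.py
```

```text
t 27.45 plate xy mm [-5.82  1.64] z 0.0802 yaw err -0.0003 tilt [-0.0003 -0.0002] F plate [ 0.3 -2. ] 0.06 M [-0.422 -0.037 -0.038] w,g [ 6.2 15. ]
```

Call:
{"name": "carry_out", "arguments": {"claw": [5.8,5.8,5.8], "delta_pos": [[0,0.04,0],[0,0,0],[0,0,0]], "angular": [[0,0,0],[0,0,0],[0,0,0]]}}

```text
clock: 27.75
position: [0.5854, 0.1915, 0.0802]
ee_rot: [-0.354, -3.121, -0.0]
force: [0.0, -1.0, 0.6]
width: 0.673
gripper_force: 15.0
```

```bash
python3 w.py
```

```text
t 27.9 plate xy mm [-5.83  2.26] z 0.0802 yaw err -0.0002 tilt [-0.0001  0.0002] F plate [-0.05 -1.64] 0.14 M [-0.368  0.132 -0.005] w,g [ 6.19 15.  ]
```

Still sliding freely.

Call:
{"name": "carry_out", "arguments": {"claw": [5.8,5.8,5.8,5.8], "delta_pos": [[0,0.03,0],[0,0.03,0],[0,0,0],[0,0,0]], "angular": [[0,0,0],[0,0,0],[0,0,0],[0,0,0]]}}

```text
clock: 28.3
position: [0.5856, 0.1921, 0.0802]
ee_rot: [-0.354, -3.121, -0.0]
force: [-1.6, -1.4, 0.3]
width: 0.673
gripper_force: 15.0
```

```bash
python3 w.py
```

```text
t 28.45 plate xy mm [-5.76  2.83] z 0.0802 yaw err -0.0002 tilt [-0.      0.0001] F plate [-0.08 -1.68] -0.1 M [-0.355  0.15  -0.011] w,g [ 6.18 15.  ]
```

Call:
{"name": "carry_out", "arguments": {"claw": [5.8,5.8,5.8,5.8], "delta_pos": [[0,0.03,0],[0,0.03,0],[0,0,0],[0,0,0]], "angular": [[0,0,0],[0,0,0],[0,0,0],[0,0,0]]}}

```text
clock: 28.85
position: [0.5858, 0.1925, 0.0802]
ee_rot: [0.354, 3.122, -0.0]
force: [-1.3, -1.4, -0.4]
width: 0.676
gripper_force: 15.0
```

```bash
python3 w.py
```

```text
t 29.0 plate xy mm [-5.7   3.33] z 0.0802 yaw err -0.0004 tilt [0. 0.] F plate [-0.34 -1.9 ] 0.27 M [-0.472  0.164 -0.026] w,g [ 6.19 15.  ]
```

Call:
{"name": "carry_out", "arguments": {"claw": [5.8,5.8,5.8], "delta_pos": [[0,0.03,0],[0,0.03,0],[0,0,0]], "angular": [[0,0,0],[0,0,0],[0,0,0]]}}

```text
clock: 29.3
position: [0.5858, 0.1927, 0.0802]
ee_rot: [-0.355, -3.121, 0.001]
force: [-1.6, -3.7, -0.7]
width: 0.673
gripper_force: 15.0
```

```bash
python3 w.py
```

```text
t 29.45 plate xy mm [-5.71  3.55] z 0.0802 yaw err -0.0006 tilt [-0.0003 -0.0004] F plate [ 0.19 -4.58] 0.22 M [-0.895  0.262 -0.138] w,g [ 6.2 15. ]
```

Side pad contact at y ≈ 3.5. Building to about 6 N on the pad.

Call:
{"name": "carry_out", "arguments": {"claw": [5.8,5.8,5.8,5.8], "delta_pos": [[0,0.05,0],[0,0,0],[0,0,0],[0,0,0]], "angular": [[0,0,0],[0,0,0],[0,0,0],[0,0,0]]}}

```text
clock: 29.85
position: [0.5859, 0.193, 0.0801]
ee_rot: [-0.355, -3.121, 0.001]
force: [-0.5, -5.6, 0.1]
width: 0.676
gripper_force: 15.0
```

```bash
python3 w.py
```

```text
t 30.0 plate xy mm [-5.68  3.82] z 0.0801 yaw err -0.0009 tilt [-0.0004 -0.0007] F plate [-0.27 -5.34] 0.61 M [-1.161  0.309 -0.184] w,g [ 6.17 15.  ]
```

Call:
{"name": "carry_out", "arguments": {"claw": [5.8,5.8,5.8,5.8,5.8,5.8], "delta_pos": [[0,0.06,0],[0,0,0],[0,0,0],[0,0,0],[0,0,0],[0,0,0]], "angular": [[0,0,0],[0,0,0],[0,0,0],[0,0,0],[0,0,0],[0,0,0]]}}

```text
clock: 30.6
position: [0.5859, 0.1931, 0.0801]
ee_rot: [-0.356, -3.121, 0.002]
force: [-1.0, -7.5, -0.5]
width: 0.677
gripper_force: 15.0
```

```bash
python3 w.py
```

```text
t 30.75 plate xy mm [-5.68  3.97] z 0.0801 yaw err -0.0013 tilt [-0.0007 -0.0011] F plate [-0.59 -6.69] 0.64 M [-1.416  0.411 -0.24 ] w,g [ 6.2 15. ]
```

Side pad held at about 5–6 N. I'll ease off y, close the roughly 1 mm x gap gently, then take the load off before release.

Call:
{"name": "carry_out", "arguments": {"claw": [5.8,5.8,5.8,5.8,5.8,5.8,5.8,5.8], "delta_pos": [[0,-0.08,0],[0,-0.08,0],[-0.03,0,0],[-0.03,0,0],[-0.03,0,0],[-0.03,0,0],[-0.03,0,0],[0,0,0]], "angular": [[0,0,0],[0,0,0],[0,0,0],[0,0,0],[0,0,0],[0,0,0],[0,0,0],[0,0,0]]}}

```text
clock: 31.55
position: [0.5863, 0.1927, 0.08]
ee_rot: [-0.353, -3.12, 0.0]
force: [-5.1, -2.7, 1.6]
width: 0.673
gripper_force: 15.0
```

```bash
python3 w.py
```

```text
t 31.7 plate xy mm [-5.19  3.64] z 0.08 yaw err 0.0004 tilt [-0.0016  0.0001] F plate [-4.5  -3.49] 0.97 M [-0.542  0.965 -0.059] w,g [ 6.19 15.  ]
```

Call:
{"name": "carry_out", "arguments": {"claw": [5.8,5.8,5.8,6.6,7,7,7,7,7], "delta_pos": [[0.07,-0.05,0],[0.05,-0.05,0],[0,0,0],[0,0,0],[0,0,0],[0,0,0],[0,0,0],[0,0,0],[0,0,0]], "angular": [[0,0,0],[0,0,0],[0,0,0],[0,0,0],[0,0,0],[0,0,0],[0,0,0],[0,0,0],[0,0,0]]}}

```text
clock: 32.6
position: [0.5859, 0.1916, 0.0802]
ee_rot: [0.354, 3.122, 0.0]
force: [0.4, -0.3, -0.4]
width: 0.762
gripper_force: 0.0
```

Call:
{"name": "carry_out", "arguments": {"claw": [7,7,7,7,7,7,7,7,7,7,7,7], "delta_pos": [[0,0,-0.3],[0,0,-0.7],[0,0,-1],[0,0,-1.5],[0,0,-2],[0,0,-2],[0,0,-2],[0,0,-2],[0,0,-2],[0,0,-1],[0,0,0],[0,0,0]], "angular": [[0,0,0],[0,0,0],[0,0,0],[0,0,0],[0,0,0],[0,0,0],[0,0,0],[0,0,0],[0,0,0],[0,0,0],[0,0,0],[0,0,0]]}}

```text
clock: 33.8
position: [0.5856, 0.1915, 0.2249]
ee_rot: [-0.354, -3.121, 0.0]
force: [-0.5, 0.3, 0.1]
width: 0.762
gripper_force: 0.0
```

Call:
{"name": "carry_out", "arguments": {"claw": [7,7,7,7,7,7], "delta_pos": [[-1,0,0],[-2,0,0],[-2,0,0],[-2,0,0],[-1,0,0],[0,0,0]], "angular": [[0,0,0],[0,0,0],[0,0,0],[0,0,0],[0,0,0],[0,0,0]]}}

```text
clock: 34.4
position: [0.6647, 0.1726, 0.2239]
ee_rot: [-0.356, -3.12, 0.002]
force: [-0.2, -0.1, 0.5]
width: 0.764
gripper_force: 0.0
```

```bash
python3 - <<'E'
from h import *
p=arm.get_image('wrist');s=arm.observe();print(s['clock'],s['position'],s['force'],s['width'])
S=arm.trace('tin',p);f=p['frame'].copy()
u=proj(p,[.587,.192,.085]);r=min(S,key=lambda x:np.hypot(*(px(x['centre'])-u)))['region']
q,e=fit([(p,r)],TIN,(.587,.192,-.2256),z=.059);print('tin',q.round(4),e)
c,n=np.cos(-.2256),np.sin(-.2256);print('plate mm',np.array([[c,n],[-n,c]])@(q[:2]-[.5906,.188])*1e3,'yaw',q[2]+.2256)
cv2.imwrite('pics/h.png',cv2.resize(f[:,:,::-1],(800,600)))
E
```

```text
34.45 [0.66377483 0.17331337 0.22416688] [-0.67717557 -0.50230654 -0.07312125] 0.7639217862247109
tin [ 0.5862  0.194  -0.2269] 0.015053580540908329
plate mm [-5.59506982  4.85028835] yaw -0.0013065801873774485
```

View pics/h.png

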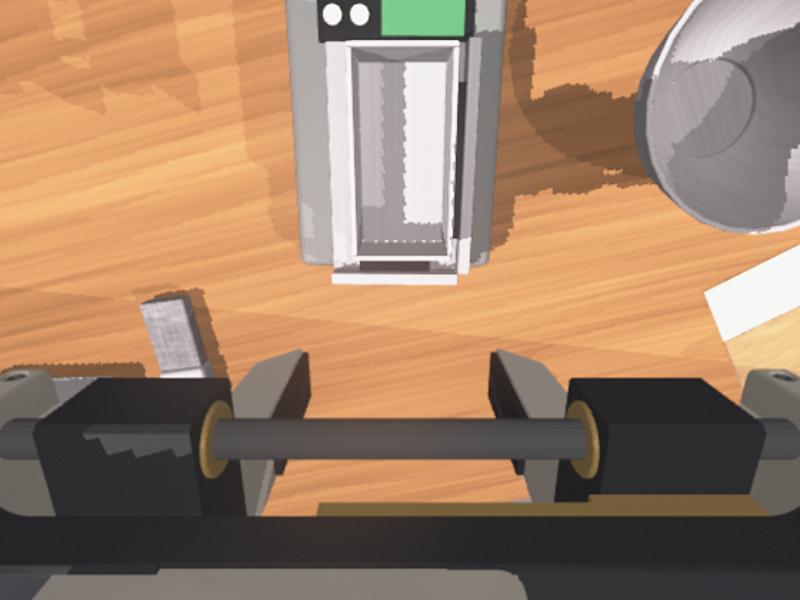

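The tin, at (405,150), sits square on the plate against both pads at about (-5.6, +4.9) mm with a yaw error of about 0.001 rad. The gripper is clear, so I'm handing in.

```bash
python3 -c "
from cell import arm
print(arm.sign_off())"
```

```text
the job is handed in; nothing more can be done
None
```

The tin is released on the plate, flat and square, after a push of about 5 N first on the back pad and then on the side pad. It sits about 5.6 mm short of centre in x and 4.9 mm past it in y by camera, possibly a fraction of a millimetre off the pads; the job is handed in, and no verdict came back.

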